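Find the bore of a bud-vase block on a drying peg and hold it bore-up

TASK

Pick up the wooden bud-vase block that lies on the dark slate coaster and feel for its blind bore by trying its ends on the brass drying peg until the peg goes well into the bore. Then draw it off the peg, turn the block so that the bore points up ready for a stem, and finish while holding it still like that in the gripper, clear above the counter and touching nothing else. Leave the other block on its cork coaster and do not disturb the bottle, the cup and the sink strainer.

Things in the scene. Friction and masses are not known exactly. Their poses are not given: they have to be found in the camera images.
- block_1: One of two look-alike bud-vase blocks: beech bar 40 x 40 x 80 mm, 90 g, lying flat on a coaster. Origin at its centre, x along its length, y and z square to its sides. One square end has a centred round blind bore, 25 mm wide, 45 mm deep; the other end is plain. One block is bored at +x, the other at -x; which is which is not told: find out by feel on the peg or by looking at the ends.
- block_2: Second of two look-alike blocks: the same kind of block, size, frame and mass as block_1, on the other coaster; its bore is in its other end (if block_1 is bored at +x, block_2 is bored at -x, and the other way about).
- slate_coaster: Dark grey slate coaster, 120 x 120 x 8 mm, fixed to the counter. Origin at the centre of its underside (counter level), z up. The block to use lies on it, within about 10 mm of its centre, turned any way.
- cork_coaster: Brown cork coaster, 120 x 120 x 8 mm, fixed to the counter. Origin at the centre of its underside (counter level), z up. The block to leave alone lies on it. The strip of counter midway between the two coasters is free, at least 150 mm wide, and may be used to set the block down for a new grasp.
- peg_stand: Drying peg fixed to the counter: black round foot 90 mm wide, 12 mm high; brass post 16 mm thick, 154 mm tall; one level brass peg 10 mm thick sticks out of the post along the stand's -x axis (roughly towards the robot), its centre line 140 mm up, its round tip 60 mm from the post's axis. Origin on the counter under the post's axis, z up.
- peg_tip (a point): The end point of the level peg, on its centre line, 140 mm above the counter. The frame is parallel to the stand's: the peg runs from here along +x to the post, 52 mm of it clear. With the bore fully on the peg the tip is 45 mm inside the block.
- soap_bottle: Bystander: amber soap bottle, 56 mm in diameter, 150 mm tall. Origin at the centre of its underside.
- cup: Bystander: white cup, 76 mm across the rim, 85 mm tall. Origin at the centre of its underside.
- strainer: Bystander: brass sink strainer, 80 mm in diameter, 46 mm tall with a small knob. Origin at the centre of its underside.
There are look-alikes about, which are no part of the job. What is shaped like the block_2 but purple, red or turquoise is not meant.

How it is judged:
On the way:
1. the peg is at least 20 mm into the bore of the block (((x of peg_tip in the frame of block_1 between -0.012 and 0.02 m and y of peg_tip in the frame of block_1 between -0.012 and 0.012 m and z of peg_tip in the frame of block_1 between -0.012 and 0.012 m) or (x of peg_tip in the frame of block_2 between -0.02 and 0.012 m and y of peg_tip in the frame of block_2 between -0.012 and 0.012 m and z of peg_tip in the frame of block_2 between -0.012 and 0.012 m))), for 0.1 s.
At the end, for the whole second after the job is handed in: The slate coaster's block is held in the fingers, bored end up (long axis within 25 degrees of vertical), centre at least 100 mm above the counter, still, touching no stand, coaster or bystander; the other block lies on the cork coaster, moved less than 20 mm (((angle between block_1's own x axis and vertical below 0.436 rad and height (world z) of block_1 above 0.1 m and contact force between the fingers and block_1 above 1 N and contact force between block_1 and peg_stand below 0.3 N and contact force between block_1 and slate_coaster below 0.3 N and contact force between block_1 and cork_coaster below 0.3 N and contact force between block_1 and soap_bottle below 0.3 N and contact force between block_1 and cup below 0.3 N and contact force between block_1 and strainer below 0.3 N and contact force between block_1 and block_2 below 0.3 N and linear speed of block_1 below 0.05 m/s and angular speed of block_1 below 0.3 rad/s and horizontal distance between block_2 and cork_coaster below 0.045 m and height (world z) of block_2 below 0.04 m and distance of block_2 from where it was at the start of the episode below 0.02 m) or (angle between block_2's own x axis and vertical above 2.7056 rad and height (world z) of block_2 above 0.1 m and contact force between the fingers and block_2 above 1 N and contact force between block_2 and peg_stand below 0.3 N and contact force between block_2 and slate_coaster below 0.3 N and contact force between block_2 and cork_coaster below 0.3 N and contact force between block_2 and soap_bottle below 0.3 N and contact force between block_2 and cup below 0.3 N and contact force between block_2 and strainer below 0.3 N and contact force between block_2 and block_1 below 0.3 N and linear speed of block_2 below 0.05 m/s and angular speed of block_2 below 0.3 rad/s and horizontal distance between block_1 and cork_coaster below 0.045 m and height (world z) of block_1 below 0.04 m and distance of block_1 from where it was at the start of the episode below 0.02 m))); the arm keeps its last pose, push and grip.
It fails at once if the soap bottle is shifted by more than 30 mm or knocked over (distance of soap_bottle from where it was at the start of the episode above 0.03 m or angle between soap_bottle's own z axis and vertical above 0.5 rad).
It fails at once if the cup is shifted by more than 30 mm or knocked over (distance of cup from where it was at the start of the episode above 0.03 m or angle between cup's own z axis and vertical above 0.5 rad).
It fails at once if the strainer is shifted by more than 30 mm or knocked over (distance of strainer from where it was at the start of the episode above 0.03 m or angle between strainer's own z axis and vertical above 0.5 rad).
It fails at once if both blocks are moved by more than 30 mm (distance of each of block_1, block_2 from where it was at the start of the episode above 0.03 m).
It also fails if it takes over 72 s, if anything falls off the work surface, if the arm or the gripper's body presses on something with over 40 N, if the wrist force passes 120 N, or if a joint passes its speed limit or range.

ROBOT

A 6-joint arm with a two-finger parallel gripper is mounted at the origin on the work surface. World frame = base frame: x ahead of the robot, y to its left, z up, the work surface at z = 0. Lengths are in m, angles in rad, forces in N, time in s.
With the tool pointing down it reaches from about 0.3 to 0.875 m from the base axis. Payload 4.2 kg.
Tool frame: the origin (TCP) lies midway between the tips of the shut fingers; the grasp point (between the pads) lies 19 mm behind it; y points along the fingers, x is the direction in which the jaws open and shut, and the axes are right-handed (so a half turn about y gives the same grasp; the last joint's range is limited). The gripper opens to 85 mm and grips with 20 to 120 N. Pads are 22 mm wide; open, the fingers measure 114 mm over their backs; the gripper's body (76 mm by 85 mm) begins 54 mm behind the grasp point. The pads swing forward as they close: fully open they stand 13 mm farther back than shut.
Start: joints at [1.211, 0.32, 1.565, -0, 1.257, -0.02], TCP at [0.192, 0.542, 0.231] pointing down, gripper open.
Joint ranges: [-3.11, 3.11], [-0.84, 2.01], [0.21, 2.61], [-1.34, 4.49], [0.05, 2.63], [-2.56, 2.56]. Speed limits (rad/s): [2.57, 2.57, 3.14, 3.14, 3.14, 3.14].

INTERFACE

Orientations are given as [roll, pitch, yaw] about the fixed x, y, z axes, in that order (R = Rz(yaw) Ry(pitch) Rx(roll)).
In Python, from workcell import get_state, grab_frame, sign_off, spot_in gives the robot as it stands.
- The arm moves only by the tool apply_moves, never from a script. Its argument "motion" is a list of rows, each a list of 6 numbers: the shift along the tool's x, y, z in m, then the turn, a rotation vector about the tool's x, y, z in rad. In form: [[tx, ty, tz, ax, ay, az], ...]. A call has 1 to 5 rows; each row is the pose to reach, as a shift and turn from the pose commanded when the call began, along the tool's axes at that moment; what a row does not reach only later rows make up. A row lasts 1/12 s, in which the tool goes at most 41.7 mm and 7.16 degrees, less where a joint would pass 70% of its speed; a pose out of reach is approached as far as the arm can. A call with a gripper value outside its range is refused whole. "grip" is the opening, from 0 (shut) to 1 (fully open), set as the call begins (left out, the last holds). The fingers move at their own pace and stop on an object; the grip force is fixed at half the most. Time passes only in rows, so rows that repeat a pose let the fingers close. It gives the time, the measured TCP pose, the force and the opening at its end, in the units of the state.
- get_state(): the state, without advancing time (a new reading comes with each control period).
- grab_frame(name): name is "side" or "top" or "wrist"; returns a dict with "img" (384x512x3 uint8, red, green, blue), "fx", "fy", "cx", "cy" (pixels), "origin" and "attitude" of the camera in the world; the wrist camera has in their place "tool_from_camera" (4x4, takes a point from camera to tool coordinates, whose origin is the TCP and whose axes are the tool frame's). Camera axes: x right, y down, z forward; pixel columns grow to the right and rows downward; lengths in m; the calibration is good to about 2 mm. A picture is of the moment at which its call begins: read the wrist's pose just before it. There is no depth.
- sign_off(): hands the job in, once; it reports no verdict.
Trained networks look in a picture, given as the dict that the camera call returned (one of the last four; its "shot" number tells which), for a name from the list of things; names that differ only in an ending like _2 or _b are one class to them, and where a whole thing is asked for, a point or a joint stands for the part that bears it (a point fixed in the world has none). Each returns a list of dicts, best first, with "p" (0 to 1); they miss things now and then, are a little off and sometimes report something else, mostly with a low value. They report only what shows in the picture. A call takes as long as a camera call. They do not tell look-alikes from the thing itself.
- spot_in(picture, label): "rect" ([left, top, width, height] in pixels, round what is visible of it).
The state is a dict: "t": time; "joints": joint angles; "joint_velocities": joint speeds; "effort": joint torques, N m; "position": TCP position; "ee_rot": TCP orientation; "contact_force": force on the tool from outside, world axes, zero at the start; "torque": the same for the moment, N m; "width": finger opening in m.
Only numpy, scipy, OpenCV 4.12 (cv2) and the standard library are available. Lean on these libraries where they do the work, as an engineer would, in place of code of your own. Each camera call takes 0.05 s, during which the arm holds its last target.

## Working session

There is one attempt and no reset: what is moved stays moved. The work goes in short steps, Python scripts to look and compute and a tool call to move; the robot and the scene stay as the last step left them, time stands still between calls to the robot, and variables do not carry over. Pictures are saved under pics/ and viewed, and the job is handed in when it is done.

Besides the shell and the picture viewer there is one more tool, called after ">>>" as a command line: name --pt "numbers of a row" for each row, then --argument value for the rest. apply_moves: Moves the arm, as the interface text tells. Its arguments: {"type":"object","properties":{"motion":{"type":"array"},"grip":{"type":"number"}},"required":["motion"]}

```bash
ls; mkdir -p pics
python3 - <<'E'
from workcell import *
import cv2,pickle
print(get_state())
for n in ["side","top","wrist"]:
    f=grab_frame(n); cv2.imwrite(f"pics/a_{n}.png",f["img"][:,:,::-1]); pickle.dump(f,open(f"/tmp/a_{n}.pkl","wb"))
    print(n,{k:v for k,v in f.items() if k!="img"})
    for l in ["block_1","slate_coaster","cork_coaster","peg_stand","soap_bottle","cup","strainer"]:
        try: print(l,[(d["p"],d["rect"]) for d in spot_in(f,l)])
        except Exception as e: print(l,e)
E
```

```text
pics
{'t': 0.0, 'joints': array([ 1.21098831e+00,  3.20305869e-01,  1.56568461e+00,  3.87858533e-06,
        1.25739627e+00, -1.99865541e-02]), 'joint_velocities': array([ 1.51450059e-03, -5.00657768e-04,  2.75217418e-04,  1.11205708e-03,
        1.81384928e-03, -9.58723412e-05]), 'effort': array([ 2.14514812e-04, -4.15527213e+01, -2.34161103e+01, -1.02310139e-04,
        8.20465735e-03, -8.01388182e-06]), 'position': array([0.19148061, 0.54167329, 0.23047207]), 'ee_rot': array([-1.57075678,  0.00179366,  1.2309737 ]), 'contact_force': array([-0.59662841,  0.03213371, -0.06941862]), 'torque': array([-0.02090168, -0.0259785 , -0.04268642]), 'width': 0.08514627318648176}
side {'fx': 499.4447915659155, 'fy': 499.4447915659155, 'cx': 256.6325969096423, 'cy': 188.02916478896145, 'origin': array([ 0.27586003, -1.44163546,  0.94180477]), 'attitude': array([-2.08843447,  0.01938115, -0.17843748]), 'shot': 1}
block_1 [(0.8, [223.3, 156.4, 21.2, 14.2]), (0.8, [209.1, 194.2, 26.1, 23.0]), (0.74, [180.8, 169.9, 22.8, 17.0]), (0.61, [223.2, 168.0, 22.2, 21.0])]
slate_coaster [(0.92, [252.3, 241.2
[... 933 characters left out ...]
7.7, 27.7])]
strainer [(0.83, [170.8, 151.3, 21.6, 22.1])]
wrist {'fx': 319.2191094837301, 'fy': 319.2191094837301, 'cx': 255.39102072246254, 'cy': 192.90986310640992, 'tool_from_camera': array([[ 9.99999848e-01,  4.31301987e-04,  3.44462268e-04,
         6.81426935e-04],
       [-1.87722829e-04, -3.21113674e-01,  9.47040640e-01,
        -1.43131857e-01],
       [ 5.19072054e-04, -9.47040560e-01, -3.21113544e-01,
         8.40436363e-02],
       [ 0.00000000e+00,  0.00000000e+00,  0.00000000e+00,
         1.00000000e+00]]), 'shot': 3}
block_1 [(0.84, [75.6, 279.7, 37.1, 42.2]), (0.56, [161.8, 260.0, 66.3, 51.3])]
slate_coaster []
cork_coaster []
peg_stand []
soap_bottle []
cup []
strainer []
```

Run:
```python
import cv2
for n in ["side","top"]:
    i=cv2.imread(f"pics/a_{n}.png"); 
    c=i[110:320,90:410] if n=="side" else i[130:310,90:410]
    cv2.imwrite(f"pics/a_{n}_c.png",cv2.resize(c,None,fx=2.5,fy=2.5,interpolation=cv2.INTER_CUBIC))
```

```text
(no output)
```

View pics/a_side_c.png

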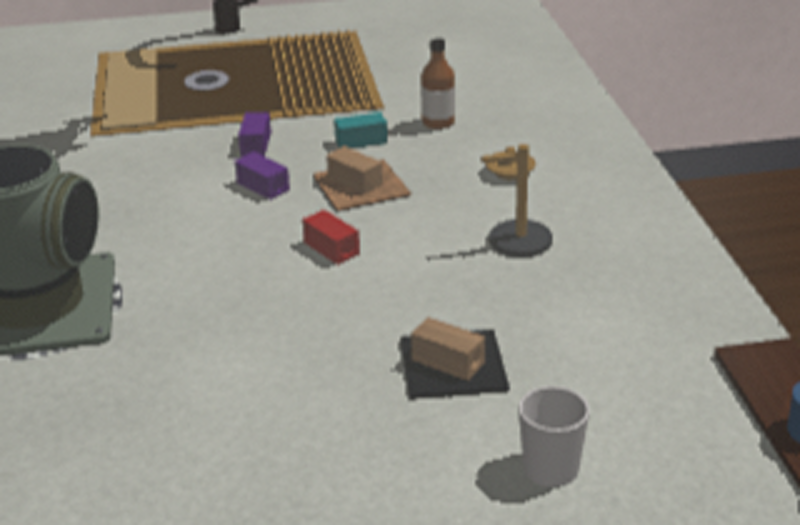

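View pics/a_top_c.png

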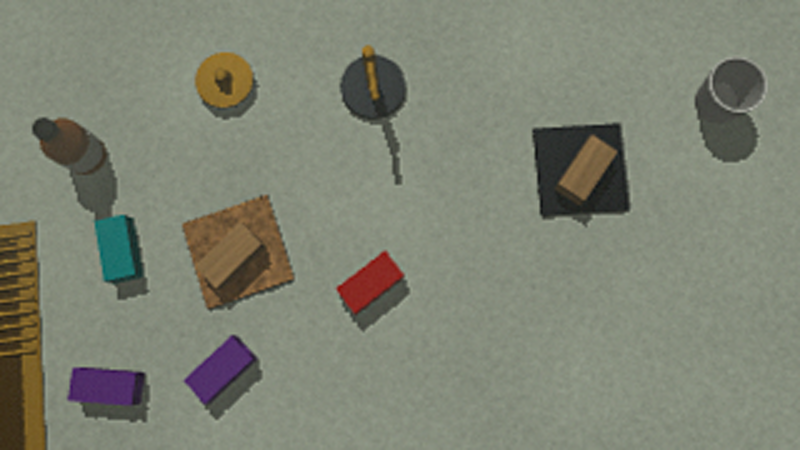

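View pics/a_wrist.png

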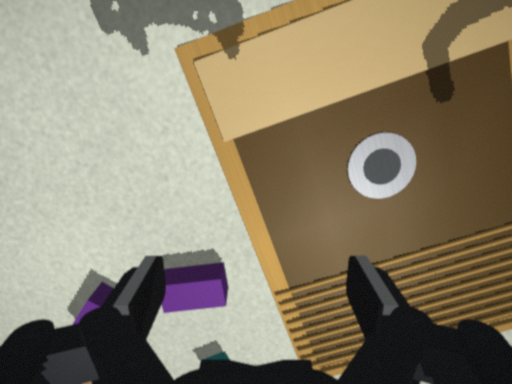

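```bash
cat > h.py <<'E'
import numpy as np,cv2,pickle
from scipy.spatial.transform import Rotation as Ro
def R(rpy): return Ro.from_euler('xyz',rpy).as_matrix()
def campose(f,st=None):
    if 'origin' in f: return R(f['attitude']),np.array(f['origin'])
    T=np.array(f['tool_from_camera']); Rt=R(st['ee_rot']); return Rt@T[:3,:3],Rt@T[:3,3]+st['position']
def p2w(f,uv,z,st=None):
    Rc,o=campose(f,st); uv=np.atleast_2d(uv).astype(float)
    d=np.c_[(uv[:,0]-f['cx'])/f['fx'],(uv[:,1]-f['cy'])/f['fy'],np.ones(len(uv))]@Rc.T
    return o+d*((z-o[2])/d[:,2])[:,None]
def w2p(f,P,st=None):
    Rc,o=campose(f,st); c=(np.atleast_2d(P)-o)@Rc
    return np.c_[f['cx']+f['fx']*c[:,0]/c[:,2],f['cy']+f['fy']*c[:,1]/c[:,2]]
E
python3 - <<'E'
from h import *
T=pickle.load(open('/tmp/a_top.pkl','rb'));S=pickle.load(open('/tmp/a_side.pkl','rb'))
print("cork",p2w(T,[186.5,232],.008)); print("slate",p2w(T,[322.5,199.8],.008))
print("foot",p2w(T,[239.5,165.5],.012)); print("cup",p2w(T,[385,163.5],.085)); print("strainer",p2w(T,[180,162],.02)); print('bottle',p2w(T,[108,181],.15)); print('red',p2w(T,[238,243],.04))
# block top by colour
img=T['img'];
i=S['img'][225:275,240:300]; cv2.imwrite('pics/b_side.png',cv2.resize(i[:,:,::-1],None,fx=10,fy=10,interpolation=cv2.INTER_CUBIC))
i=T['img'][170:225,290:350]; cv2.imwrite('pics/b_top.png',cv2.resize(i[:,:,::-1],None,fx=10,fy=10,interpolation=cv2.INTER_CUBIC))
E
```

```text
cork [[0.46389215 0.22689609 0.008     ]]
slate [[ 0.50990059 -0.23629221  0.008     ]]
foot [[0.66558738 0.02463607 0.012     ]]
cup [[ 0.58639205 -0.43841774  0.085     ]]
strainer [[0.70300756 0.22397356 0.02      ]]
bottle [[0.62870421 0.42064573 0.15      ]]
red [[0.40251355 0.06206793 0.04      ]]
```

View pics/b_side.png

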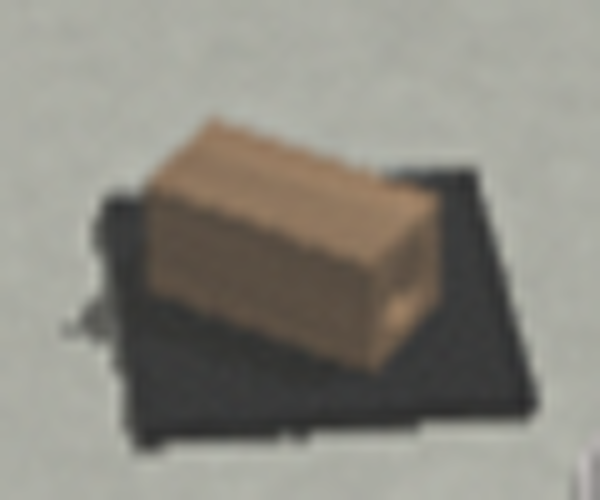

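View pics/b_top.png

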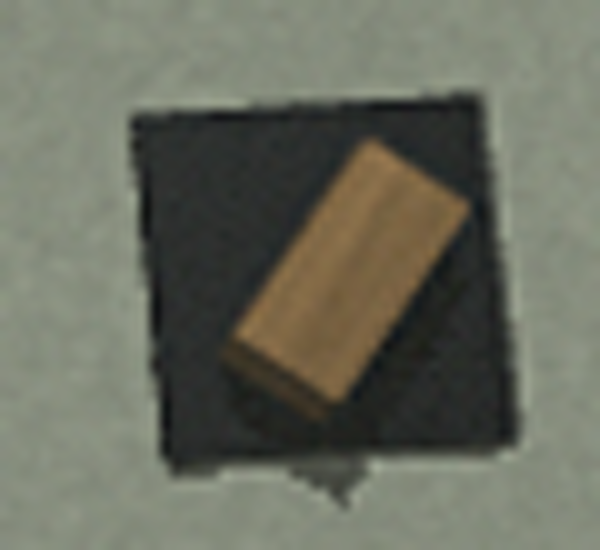

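Run:
```python
from h import *
T=pickle.load(open('/tmp/a_top.pkl','rb'));S=pickle.load(open('/tmp/a_side.pkl','rb'))
c=np.array([(372,137),(470,207),(338,403),(235,335)])/10-0.5+np.array([290,170])
w=p2w(T,c,.048); print(w, w.mean(0)); 
a=(w[0]+w[1]-w[2]-w[3])/2; print(np.linalg.norm(a),np.degrees(np.arctan2(a[1],a[0])))
i=T['img'][140:190,210:270]; cv2.imwrite('pics/c_top.png',cv2.resize(i[:,:,::-1],None,fx=10,fy=10,interpolation=cv2.INTER_CUBIC))
i=S['img'][155:225,250:320]; cv2.imwrite('pics/c_side.png',cv2.resize(i[:,:,::-1],None,fx=8,fy=8,interpolation=cv2.INTER_CUBIC))
```

```text
[[ 0.55576629 -0.25077365  0.048     ]
 [ 0.52826009 -0.27820931  0.048     ]
 [ 0.47022909 -0.22411601  0.048     ]
 [ 0.49672527 -0.19505209  0.048     ]] [ 0.51274519 -0.23703776  0.048     ]
0.08025764564651072 -43.167974309842556
```

View pics/c_top.png

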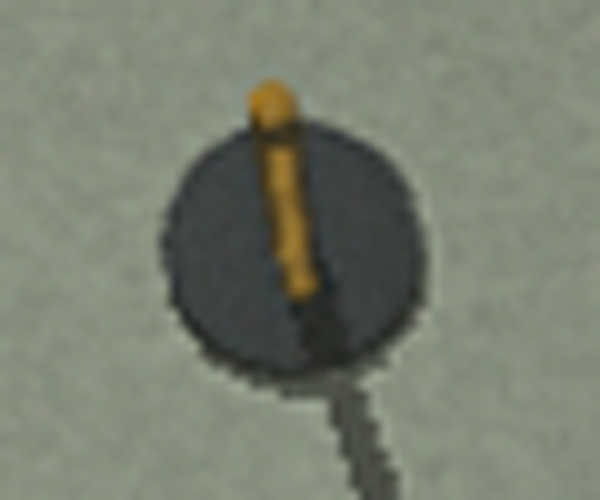

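View pics/c_side.png

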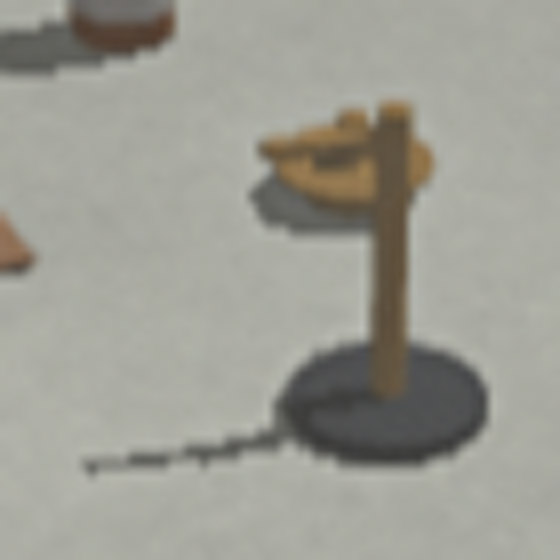

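Run:
```python
from h import *
T=pickle.load(open('/tmp/a_top.pkl','rb'));S=pickle.load(open('/tmp/a_side.pkl','rb'))
tip=p2w(T,[240.0,169.1],.14)[0]; post=p2w(T,[236.7,149.7],.154)[0]; print(tip,post)
d=post-tip; print(np.linalg.norm(d[:2]),np.degrees(np.arctan2(d[1],d[0])))
foot=p2w(T,[239.3,164.8],.012)[0]; print('foot',foot, foot[:2]-tip[:2])
print('side tip z plane',p2w(S,[282,173],.14), w2p(S,tip), 'post top',p2w(S,[299.2,168.2],.154))
```

```text
[0.61473177 0.02459465 0.14      ] [0.67265186 0.02672202 0.154     ]
0.05795915307677937 2.10349351388598
foot [0.66815681 0.02499708 0.012     ] [0.05342504 0.00040243]
side tip z plane [[0.61380732 0.03099697 0.14      ]] [[282.68002576 173.83361619]] post top [[0.67293512 0.02686019 0.154     ]]
```

```bash
cat >> h.py <<'E'
def go(pos,yaw=None,Rt=None,deg=True):
    from workcell import get_state
    st=get_state(); R0=R(st['ee_rot'])
    if Rt is None: Rt=R([-np.pi/2,0,np.radians(yaw)])
    d=R0.T@(np.array(pos)-st['position']); rv=Ro.from_matrix(R0.T@Rt).as_rotvec()
    print('t',round(st['t'],2),'pos',st['position'].round(4),'rpy',np.degrees(st['ee_rot']).round(1),'F',st['contact_force'].round(1),'w',round(st['width'],4),'j',st['joints'].round(2))
    print('row',d.round(4).tolist()+rv.round(4).tolist())
E
python3 -c "
from h import *
go([.513,-.237,.23],47)"
```

```text
t 1.2 pos [0.1917 0.5422 0.2313] rpy [-90.   -0.   70.5] F [-0.8 -0.   0.3] w 0.0855 j [ 1.21  0.32  1.56  0.    1.26 -0.02]
row [-0.6275, 0.0012, -0.5627, -0.0, 0.4107, 0.0001]
```

Candidates for the block, with top-picture pixels:
- wooden block on slate (324,198)
- wooden block on cork (183,232)
- red (238,243)
- turquoise (137,230)
- purple (132,284) and (178,278)

I choose the wooden one on the dark slate. The close crop confirms beech on dark slate, and the side view shows what looks like a bore in its right-hand (+x) end.

>>> apply_moves --pt "-0.6275 0 -0.563 0 0.41 0" --pt "-0.6275 0 -0.563 0 0.41 0" --pt "-0.6275 0 -0.563 0 0.41 0" --pt "-0.6275 0 -0.563 0 0.41 0" --pt "-0.6275 0 -0.563 0 0.41 0" --grip 1

```text
t: 1.62
position: [0.2714, 0.3478, 0.2313]
ee_rot: [-1.571, -0.0, 0.821]
contact_force: [1.4, -0.2, 0.1]
width: 0.0852
```

```bash
python3 -c "
from h import *
go([.513,-.237,.23],47)"
```

```text
t 1.62 pos [0.2714 0.3478 0.2313] rpy [-90.  -0.  47.] F [ 1.4 -0.2  0.1] w 0.0852 j [ 0.88  0.11  1.85 -0.    1.19  0.06]
row [-0.2631, 0.0013, -0.5755, 0.0002, 0.0004, 0.0004]
```

>>> apply_moves --pt "-0.263 0 -0.5755 0 0 0" --pt "-0.263 0 -0.5755 0 0 0" --pt "-0.263 0 -0.5755 0 0 0" --pt "-0.263 0 -0.5755 0 0 0" --pt "-0.263 0 -0.5755 0 0 0"

```text
t: 2.03
position: [0.351, 0.1552, 0.2317]
ee_rot: [-1.571, -0.001, 0.822]
contact_force: [1.3, 0.1, 0.6]
width: 0.0856
```

```bash
python3 -c "
from h import *
go([.513,-.237,.23],47)"
```

```text
t 2.03 pos [0.351  0.1552 0.2317] rpy [-90.   -0.1  47.1] F [1.3 0.1 0.6] w 0.0856 j [ 0.39  0.01  1.95  0.    1.18 -0.44]
row [-0.1769, 0.0016, -0.3857, 0.0005, 0.0013, 0.0012]
```

>>> apply_moves --pt "-0.177 0 -0.3857 0 0 0" --pt "-0.177 0 -0.3857 0 0 0" --pt "-0.177 0 -0.3857 0 0 0" --pt "-0.177 0 -0.3857 0 0 0" --pt "-0.177 0 -0.3857 0 0 0"

```text
t: 2.45
position: [0.4305, -0.0377, 0.2317]
ee_rot: [-1.571, -0.001, 0.82]
contact_force: [0.9, 1.9, 0.1]
width: 0.0854
```

```bash
python3 -c "
from h import *
go([.513,-.237,.22],47)"
```

```text
t 2.45 pos [ 0.4305 -0.0377  0.2317] rpy [-90.   -0.1  47. ] F [0.9 1.9 0.1] w 0.0854 j [-0.11  0.09  1.86  0.    1.19 -0.93]
row [-0.0895, 0.0117, -0.1962, 0.0007, 0.0002, 0.0009]
```

>>> apply_moves --pt "-0.0895 0.012 -0.196 0 0 0" --pt "-0.0895 0.012 -0.196 0 0 0" --pt "-0.0895 0.012 -0.196 0 0 0" --pt "-0.0895 0.012 -0.196 0 0 0" --pt "-0.0895 0.012 -0.196 0 0 0"

```text
t: 2.87
position: [0.5101, -0.23, 0.2196]
ee_rot: [-1.571, -0.0, 0.82]
contact_force: [0.3, 0.6, 0.4]
width: 0.0853
```

```bash
cat > snap.py <<'E'
import sys
from h import *
from workcell import *
n,cam=sys.argv[1],sys.argv[2]
st=get_state(); f=grab_frame(cam); pickle.dump((f,st),open(f'/tmp/{n}.pkl','wb'))
cv2.imwrite(f'pics/{n}.png',f['img'][:,:,::-1])
go([.513,-.237,.22],47)
E
python3 snap.py d wrist
```

```text
t 2.92 pos [ 0.5133 -0.2369  0.2187] rpy [-90.4   0.1  46.9] F [ 3.5 -5.7  1. ] w 0.0852 j [-0.45  0.31  1.61 -0.    1.21 -1.27]
row [-0.0003, -0.0013, 0.0002, 0.007, -0.0026, -0.0024]
```

View pics/d.png

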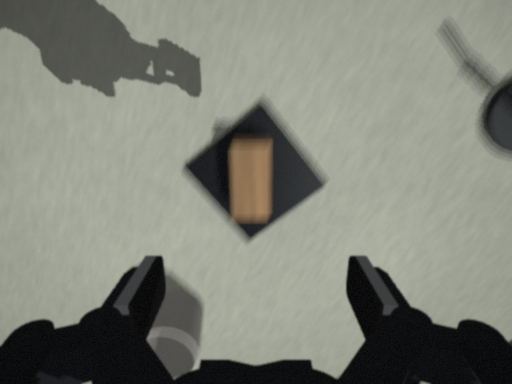

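```bash
python3 snap.py e wrist
python3 - <<'E'
from h import *
f,st=pickle.load(open('/tmp/e.pkl','rb'))
im=f['img']; hsv=cv2.cvtColor(im,cv2.COLOR_RGB2HSV)
m=((hsv[...,0]<20)&(hsv[...,1]>60)&(hsv[...,2]>60)).astype(np.uint8); m[250:]=0
n,l,s,c=cv2.connectedComponentsWithStats(m); k=1+np.argmax(s[1:,4]); print(s[k],c[k])
cn=max(cv2.findContours((l==k).astype(np.uint8),0,2)[0],key=len)
print(cv2.minAreaRect(cn))
b=cv2.boxPoints(cv2.minAreaRect(cn)); w=p2w(f,b,.048,st); print(w.round(4),w.mean(0))
cv2.imwrite('pics/e_c.png',cv2.resize(im[90:250,170:340,::-1],None,fx=4,fy=4,interpolation=cv2.INTER_CUBIC))
E
```

```text
t 2.97 pos [ 0.5115 -0.2329  0.2186] rpy [-90.1   0.1  46.8] F [ 0.   0.4 -0.2] w 0.0858 j [-0.45  0.31  1.62 -0.    1.22 -1.26]
row [-0.002, -0.0014, -0.0039, 0.002, -0.0041, -0.0009]
[ 235  125   43   83 3380] [256.3816568  165.69822485]
((256.0, 166.0), (82.0, 42.0), 90.0)
[[ 0.466  -0.22    0.048 ]
 [ 0.4938 -0.1903  0.048 ]
 [ 0.5573 -0.2472  0.048 ]
 [ 0.5271 -0.2796  0.048 ]] [ 0.51104934 -0.23426515  0.048     ]
```

View pics/e_c.png

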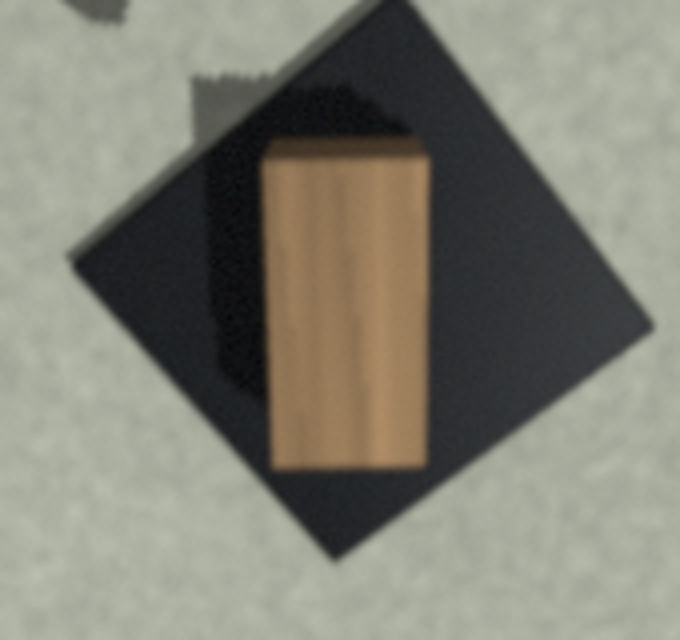

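Run:
```python
from h import *
f,st=pickle.load(open('/tmp/e.pkl','rb'))
c=np.array([(263,157),(430,157),(427,467),(272,467)])/4-.4+np.array([170,90])
w=p2w(f,c,.048,st); m=w.mean(0); print(w.round(4),m)
a=(w[3]+w[2]-w[0]-w[1])/2; print(np.linalg.norm(a),np.degrees(np.arctan2(a[1],a[0])),np.linalg.norm(w[0]-w[1]))
go([m[0],m[1],.010],90+np.degrees(np.arctan2(a[1],a[0])))
```

```text
[[ 0.4689 -0.2223  0.048 ]
 [ 0.4966 -0.1927  0.048 ]
 [ 0.5563 -0.2472  0.048 ]
 [ 0.5284 -0.2771  0.048 ]] [ 0.51255165 -0.23481659  0.048     ]
0.08083478100924256 -42.50970945635594 0.04053740352103127
t 2.97 pos [ 0.5115 -0.2329  0.2186] rpy [-90.1   0.1  46.8] F [ 0.   0.4 -0.2] w 0.0858 j [-0.45  0.31  1.62 -0.    1.22 -1.26]
row [-0.0005, 0.2086, -0.0016, 0.002, -0.0127, -0.0009]
```

>>> apply_moves --pt "0 0.04 -0.001 0 -0.012 0" --pt "0 0.08 -0.001 0 -0.012 0" --pt "0 0.11 -0.001 0 -0.012 0" --pt "0 0.12 -0.001 0 -0.012 0" --pt "0 0.12 -0.001 0 -0.012 0"

```text
t: 3.38
position: [0.5087, -0.2271, 0.0974]
ee_rot: [-1.565, 0.002, 0.833]
contact_force: [-0.2, 0.6, 0.4]
width: 0.0856
```

```bash
python3 -c "
from h import *
go([.5126,-.2348,.01],47.5)"
```

```text
t 3.38 pos [ 0.5087 -0.2271  0.0974] rpy [-89.7   0.1  47.8] F [-0.2  0.6  0.4] w 0.0856 j [-0.44  0.41  1.79  0.    0.94 -1.27]
row [-0.003, 0.0874, -0.0086, -0.0059, 0.0044, -0.0016]
```

>>> apply_moves --pt "-0.003 0.02 -0.0085 -0.005 0 0" --pt "-0.003 0.05 -0.0085 -0.005 0 0" --pt "-0.003 0.05 -0.0085 -0.005 0 0" --pt "-0.003 0.05 -0.0085 -0.005 0 0"

```text
t: 3.72
position: [0.515, -0.2362, 0.0507]
ee_rot: [-1.576, -0.0, 0.833]
contact_force: [0.5, 0.4, 0.4]
width: 0.0852
```

```bash
python3 snap.py g wrist; python3 -c "
from h import *
go([.5126,-.2348,.01],47.5)"
```

```text
t 3.77 pos [ 0.5159 -0.2366  0.0517] rpy [-90.4  -0.1  47.7] F [-0.9  0.4 -0.2] w 0.0857 j [-0.45  0.48  1.82 -0.    0.83 -1.28]
row [-0.0021, -0.1683, 0.0006, 0.0075, 0.0129, 0.001]
t 3.77 pos [ 0.5159 -0.2366  0.0517] rpy [-90.4  -0.1  47.7] F [-0.9  0.4 -0.2] w 0.0857 j [-0.45  0.48  1.82 -0.    0.83 -1.28]
row [-0.0009, 0.0417, 0.004, 0.0075, 0.0042, 0.0009]
```

View pics/g.png

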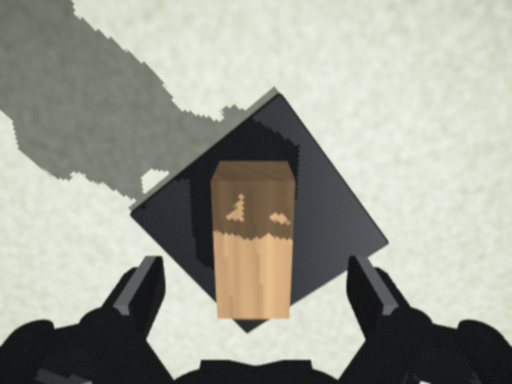

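>>> apply_moves --pt "-0.001 0.02 0.004 0.006 0.003 0" --pt "-0.001 0.036 0.004 0.006 0.003 0" --pt "-0.001 0.0415 0.004 0.006 0.003 0" --pt "-0.001 0.0415 0.004 0.006 0.003 0" --pt "-0.001 0.0415 0.004 0.006 0.003 0"

```text
t: 4.18
position: [0.5124, -0.235, 0.0098]
ee_rot: [-1.572, -0.001, 0.83]
contact_force: [0.4, 0.9, 0.8]
width: 0.0857
```

>>> apply_moves --pt "0 0 0 0 0 0" --pt "0 0 0 0 0 0" --pt "0 0 0 0 0 0" --pt "0 0 0 0 0 0" --pt "0 0 0 0 0 0" --grip 0

```text
t: 4.6
position: [0.5118, -0.2348, 0.009]
ee_rot: [-1.571, -0.001, 0.83]
contact_force: [0.2, 0.2, 5.0]
width: 0.0395
```

>>> apply_moves --pt "0 0 0 0 0 0" --pt "0 0 0 0 0 0" --pt "0 0 0 0 0 0" --pt "0 0 0 0 0 0"

```text
t: 4.93
position: [0.5118, -0.2348, 0.009]
ee_rot: [-1.571, -0.0, 0.83]
contact_force: [-0.2, -0.5, 6.1]
width: 0.0397
```

```bash
python3 snap.py i wrist
```

```text
t 4.98 pos [ 0.5118 -0.2348  0.0089] rpy [-90.   -0.   47.6] F [-0.5  0.7  5.8] w 0.0396 j [-0.45  0.53  1.87  0.    0.74 -1.28]
row [-0.0007, -0.2111, -0.0024, 0.0004, 0.0097, 0.0005]
```

View pics/i.png

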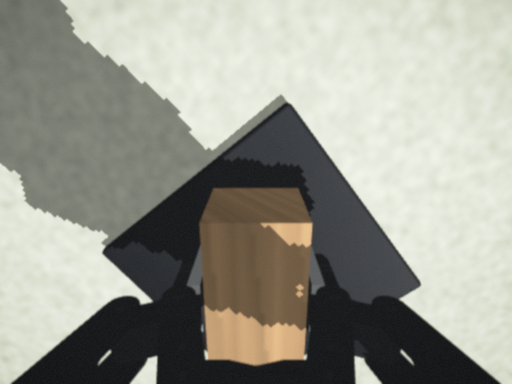

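>>> apply_moves --pt "0 -0.03 0 0 0 0" --pt "0 -0.07 0 0 0 0" --pt "0 -0.11 0 0 0 0" --pt "0 -0.15 0 0 0 0" --pt "0 -0.16 0 0 0 0"

```text
t: 5.4
position: [0.5142, -0.236, 0.1745]
ee_rot: [-1.58, -0.003, 0.83]
contact_force: [0.8, 0.3, -0.7]
width: 0.0392
```

```bash
python3 snap.py j side; python3 -c "
from h import *
f,st=pickle.load(open('/tmp/j.pkl','rb'))
u,v=w2p(f,[.512,-.235,.19])[0].astype(int); print(u,v)
cv2.imwrite('pics/j_c.png',cv2.resize(f['img'][v-35:v+35,u-35:u+35,::-1],None,fx=8,fy=8,interpolation=cv2.INTER_CUBIC))
go([.530,.023,.20],92)"
```

```text
t 5.45 pos [ 0.514  -0.236   0.1738] rpy [-90.5  -0.2  47.6] F [1.9 0.2 0.5] w 0.0394 j [-0.45  0.34  1.68  0.    1.11 -1.28]
row [-0.0013, -0.0462, -0.0004, 0.0093, 0.0097, 0.0032]
268 203
t 5.45 pos [ 0.514  -0.236   0.1738] rpy [-90.5  -0.2  47.6] F [1.9 0.2 0.5] w 0.0394 j [-0.45  0.34  1.68  0.    1.11 -1.28]
row [0.2019, -0.027, 0.1627, 0.0101, -0.7757, -0.0006]
```

View pics/j_c.png

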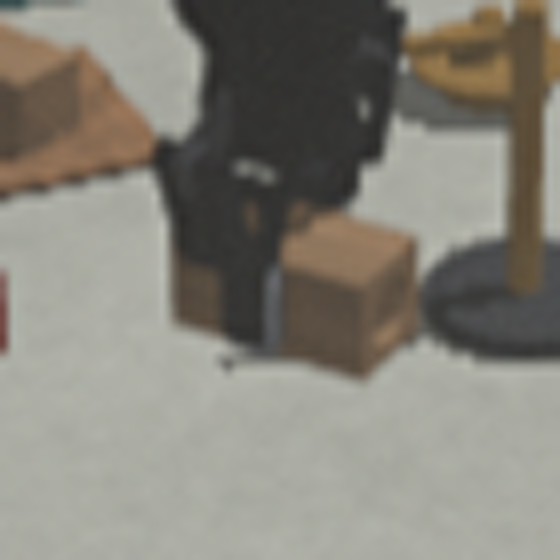

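The block is held, and its right end shows the bore with a lit inner rim. That is the end pointing away from the camera mount (tool -z).

>>> apply_moves --pt "0.202 -0.027 0.163 0.008 -0.775 0" --pt "0.202 -0.027 0.163 0.008 -0.775 0" --pt "0.202 -0.027 0.163 0.008 -0.775 0" --pt "0.202 -0.027 0.163 0.008 -0.775 0" --pt "0.202 -0.027 0.163 0.008 -0.775 0"

```text
t: 5.87
position: [0.5228, -0.0261, 0.188]
ee_rot: [-1.56, -0.003, 1.46]
contact_force: [0.3, -0.1, -0.7]
width: 0.0393
```

```bash
python3 -c "
from h import *
go([.530,.023,.18],92)"
```

```text
t 5.87 pos [ 0.5228 -0.0261  0.188 ] rpy [-89.4  -0.1  83.7] F [ 0.3 -0.1 -0.7] w 0.0393 j [-0.07  0.28  1.74  0.    1.13 -1.54]
row [0.0495, 0.0081, -0.0018, -0.0105, -0.1453, 0.0034]
```

>>> apply_moves --pt "0.03 0.004 -0.002 -0.009 -0.1 0" --pt "0.0495 0.008 -0.002 -0.009 -0.145 0.003" --pt "0.0495 0.008 -0.002 -0.009 -0.145 0.003" --pt "0.0495 0.008 -0.002 -0.009 -0.145 0.003" --pt "0.0495 0.008 -0.002 -0.009 -0.145 0.003"

```text
t: 6.28
position: [0.5311, 0.0206, 0.1807]
ee_rot: [-1.57, 0.001, 1.599]
contact_force: [-0.2, 1.4, -1.4]
width: 0.0393
```

```bash
python3 snap.py k wrist;  python3 -c "
from h import *
go([.534,.0235,.121],92)
f,st=pickle.load(open('/tmp/k.pkl','rb'))
print(w2p(f,[[.614,.0255,.14],[.664,.0265,.14],[.672,.027,.154]],st))"
```

```text
t 6.33 pos [0.5314 0.0202 0.1811] rpy [-90.    0.   91.6] F [ 0.3  0.2 -1.3] w 0.0393 j [ 0.02  0.29  1.74 -0.    1.11 -1.58]
row [-0.2566, -0.0388, 0.0255, 0.0006, 0.7783, -0.0002]
t 6.33 pos [0.5314 0.0202 0.1811] rpy [-90.    0.   91.6] F [ 0.3  0.2 -1.3] w 0.0393 j [ 0.02  0.29  1.74 -0.    1.11 -1.58]
row [0.0032, 0.0601, -0.0027, 0.0005, -0.0071, -0.0004]
[[257.34761952 331.54322025]
 [256.61492818 384.46272605]
 [257.0446866  409.80567531]]
```

View pics/k.png

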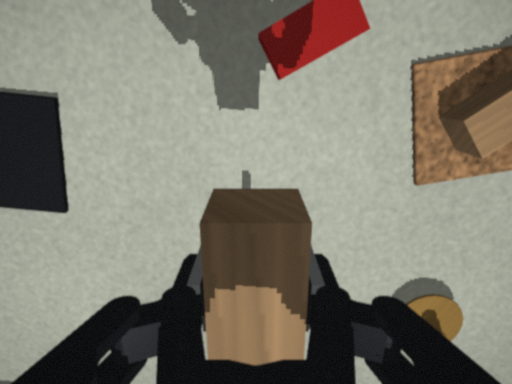

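>>> apply_moves --pt "0.0035 0.03 -0.0025 0 -0.005 0" --pt "0.0035 0.055 -0.0025 0 -0.005 0" --pt "0.0035 0.06 -0.0025 0 -0.005 0" --pt "0.0035 0.06 -0.0025 0 -0.005 0" --pt "0.0035 0.06 -0.0025 0 -0.005 0"

```text
t: 6.75
position: [0.5349, 0.0239, 0.1226]
ee_rot: [-1.574, 0.0, 1.604]
contact_force: [0.4, -0.5, -1.2]
width: 0.0395
```

```bash
python3 snap.py l1 top; python3 snap.py l2 side; python3 -c "
from h import *
go([.534,.0245,.121],92)
f,st=pickle.load(open('/tmp/l1.pkl','rb'))
P=[[.534,.0245,.14],[.614,.0255,.14]]; print(w2p(f,P))
cv2.imwrite('pics/l1_c.png',cv2.resize(f['img'][140:220,200:280,::-1],None,fx=7,fy=7,interpolation=cv2.INTER_CUBIC))
f,st=pickle.load(open('/tmp/l2.pkl','rb')); print(w2p(f,P))
cv2.imwrite('pics/l2_c.png',cv2.resize(f['img'][140:220,235:315,::-1],None,fx=7,fy=7,interpolation=cv2.INTER_CUBIC))
"
```

```text
t 6.8 pos [0.5354 0.0241 0.1232] rpy [-90.3   0.   91.9] F [ 0.6  0.1 -0.4] w 0.0394 j [ 0.02  0.35  1.82 -0.    0.97 -1.58]
row [-0.2602, -0.0969, 0.0306, 0.0045, 0.7835, 0.0017]
t 6.85 pos [0.5355 0.0242 0.1235] rpy [-90.3   0.   91.9] F [ 0.6 -0.6 -0.4] w 0.0395 j [ 0.02  0.35  1.82 -0.    0.97 -1.58]
row [-0.2603, -0.0966, 0.0307, 0.0052, 0.7838, 0.002]
t 6.85 pos [0.5355 0.0242 0.1235] rpy [-90.3   0.   91.9] F [ 0.6 -0.6 -0.4] w 0.0395 j [ 0.02  0.35  1.82 -0.    0.97 -1.58]
row [0.0003, 0.0025, 0.0015, 0.0054, -0.0016, -0.0001]
[[243.47022375 194.82064373]
 [239.73517852 169.36845055]]
[[259.39633103 176.2386148 ]
 [282.41147494 173.73308982]]
```

View pics/l1_c.png

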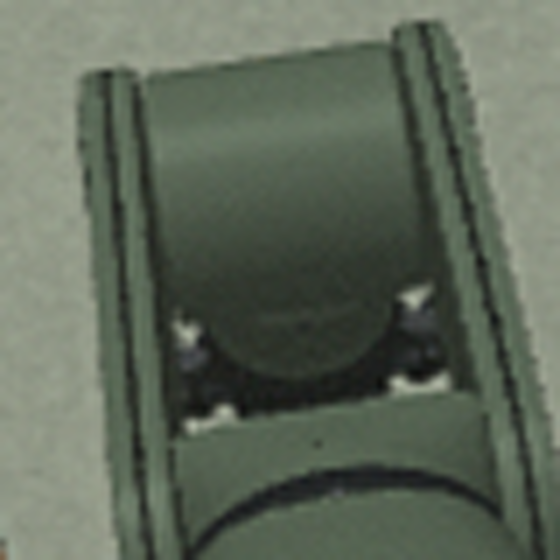

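View pics/l2_c.png

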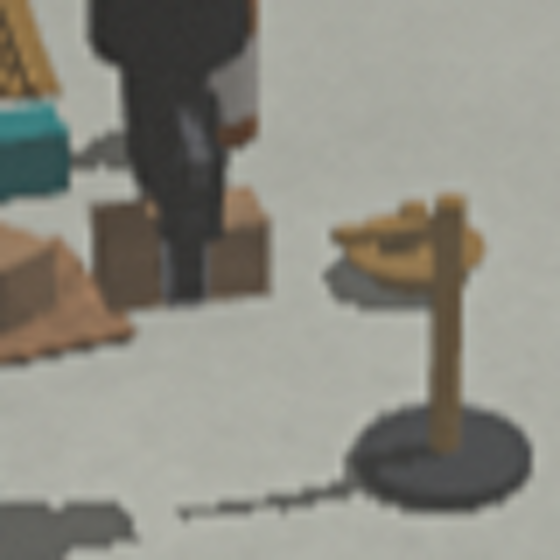

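>>> apply_moves --pt "0.0005 0.002 -0.01 0.004 0 0" --pt "0.0005 0.002 -0.02 0.004 0 0" --pt "0.0005 0.002 -0.03 0.004 0 0" --pt "0.0005 0.002 -0.038 0.004 0 0" --pt "0.0005 0.002 -0.046 0.004 0 0"

```text
t: 7.27
position: [0.5818, 0.0268, 0.1202]
ee_rot: [-1.57, 0.0, 1.605]
contact_force: [-0.1, -0.2, -0.9]
width: 0.0395
```

```bash
python3 snap.py m side; python3 -c "
from h import *
f,st=pickle.load(open('/tmp/m.pkl','rb'))
cv2.imwrite('pics/m_c.png',cv2.resize(f['img'][140:220,235:315,::-1],None,fx=7,fy=7,interpolation=cv2.INTER_CUBIC))
"
```

```text
t 7.32 pos [0.5834 0.0269 0.1202] rpy [-90.1   0.   92. ] F [ 1.4  0.1 -0.4] w 0.0397 j [ 0.03  0.42  1.7  -0.    1.01 -1.58]
row [-0.2613, -0.0999, 0.0793, 0.0011, 0.7848, 0.0004]
```

View pics/m_c.png

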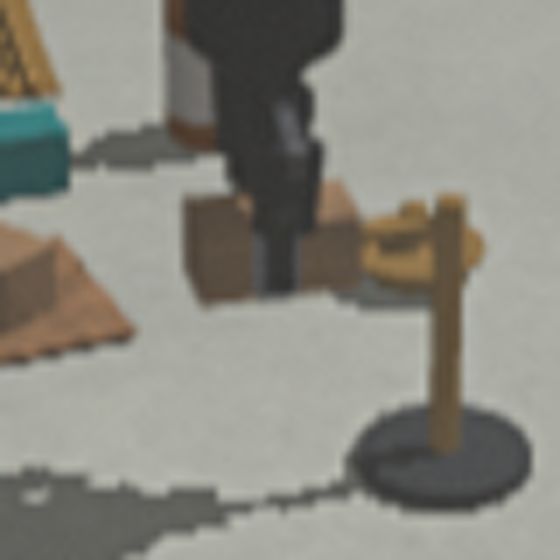

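>>> apply_moves --pt "0 -0.001 -0.006 0 0 0" --pt "0 -0.001 -0.012 0 0 0" --pt "0 -0.001 -0.018 0 0 0" --pt "0 -0.001 -0.024 0 0 0" --pt "0 -0.001 -0.026 0 0 0"

```text
t: 7.73
position: [0.6074, 0.0277, 0.1211]
ee_rot: [-1.57, 0.0, 1.605]
contact_force: [1.4, 0.0, -1.0]
width: 0.0397
```

>>> apply_moves --pt "0 0 0 0 0 0" --pt "0 0 0 0 0 0" --pt "0 0 0 0 0 0" --pt "0 0 0 0 0 0"

```text
t: 8.07
position: [0.606, 0.0276, 0.1211]
ee_rot: [-1.569, 0.0, 1.605]
contact_force: [-0.4, 0.2, -1.3]
width: 0.0393
```

```bash
python3 snap.py n side; python3 -c "
from h import *
f,st=pickle.load(open('/tmp/n.pkl','rb'))
cv2.imwrite('pics/n_c.png',cv2.resize(f['img'][140:220,235:315,::-1],None,fx=7,fy=7,interpolation=cv2.INTER_CUBIC))
"
```

```text
t 8.12 pos [0.6061 0.0276 0.1211] rpy [-89.9   0.   92. ] F [ 0.1 -0.3 -0.3] w 0.0398 j [ 0.03  0.45  1.65 -0.    1.04 -1.58]
row [-0.2613, -0.0987, 0.1022, -0.0017, 0.7846, -0.0008]
```

View pics/n_c.png

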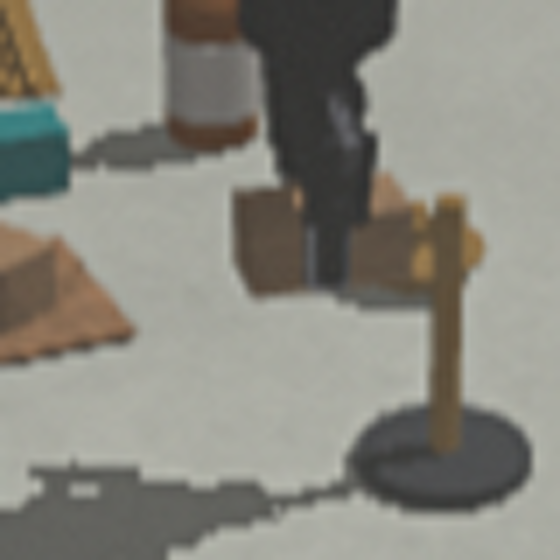

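>>> apply_moves --pt "0 0 -0.003 0 0 0" --pt "0 0 -0.005 0 0 0" --pt "0 0 -0.005 0 0 0" --pt "0 0 -0.005 0 0 0" --pt "0 0 -0.005 0 0 0"

```text
t: 8.53
position: [0.6113, 0.0278, 0.121]
ee_rot: [-1.569, 0.0, 1.605]
contact_force: [1.0, -1.2, -0.9]
width: 0.0394
```

>>> apply_moves --pt "0 0 0.02 0 0 0" --pt "0 0 0.04 0 0 0" --pt "0 0 0.06 0 0 0" --pt "0 0 0.09 0 0 0" --pt "0 0 0.12 0 0 0"

```text
t: 8.95
position: [0.4905, 0.0237, 0.1212]
ee_rot: [-1.569, 0.0, 1.605]
contact_force: [0.8, 0.5, -0.2]
width: 0.0393
```

```bash
python3 snap.py o side; python3 -c "
from h import *
go([.48,.02,.40],92)
f,st=pickle.load(open('/tmp/o.pkl','rb'))
cv2.imwrite('pics/o_c.png',cv2.resize(f['img'][120:220,205:315,::-1],None,fx=6,fy=6,interpolation=cv2.INTER_CUBIC))
"
```

```text
t 9.0 pos [0.4822 0.0235 0.1203] rpy [-89.3   0.   92. ] F [-8.  -0.2 -1.3] w 0.0394 j [ 0.02  0.29  1.92 -0.    0.94 -1.58]
row [-0.2614, -0.1, -0.0206, -0.0118, 0.7847, -0.0049]
t 9.0 pos [0.4822 0.0235 0.1203] rpy [-89.3   0.   92. ] F [-8.  -0.2 -1.3] w 0.0394 j [ 0.02  0.29  1.92 -0.    0.94 -1.58]
row [-0.0034, -0.2797, 0.0058, -0.0124, -0.0007, -0.0]
```

View pics/o_c.png

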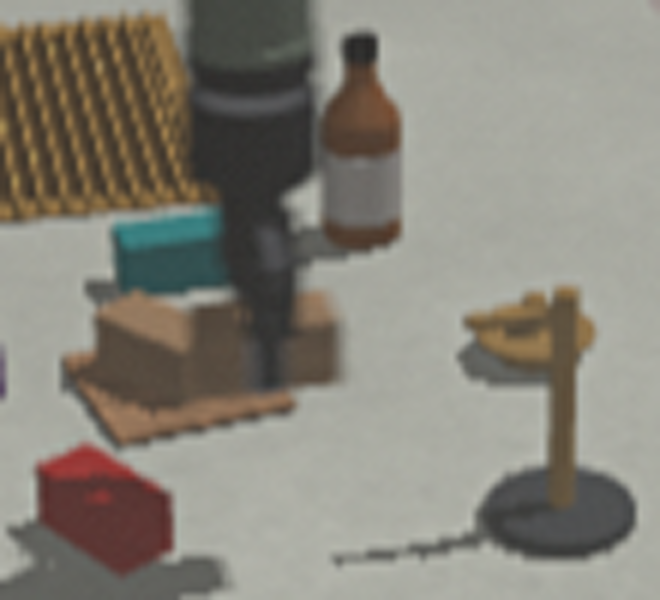

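Run:
```python
from h import *
from scipy.optimize import least_squares
D=[]
for n in 'd e g i j k l1 l2 m n o'.split():
    s=pickle.load(open(f'/tmp/{n}.pkl','rb'))[1]; j=s['joints']; D.append((j[1],j[2],j[4],np.hypot(*s['position'][:2]),s['position'][2]))
D=np.array(D)
def res(p):
    a,b,e,h,d,r0=p; s=D[:,0]+D[:,1]
    # e: perpendicular elbow offset
    t=s+D[:,2]
    r=r0+a*np.sin(D[:,0])+b*np.sin(s)+e*np.cos(s)+d*np.sin(t)
    z=h+a*np.cos(D[:,0])+b*np.cos(s)-e*np.sin(s)+d*np.cos(t)
    return np.r_[r-D[:,3],z-D[:,4], (h-.35)*1e-3,(e)*1e-3,(d-.3)*1e-3,r0*1e-3]
q=least_squares(res,[.4,.4,0,.3,.3,0]); print(q.x,np.abs(q.fun).max())
a,b,e,h,d,r0=q.x
for x,z in [(.5,.5),(.55,.5),(.6,.5),(.55,.6),(.6,.6),(.65,.6),(.55,.4),(.5,.7),(.6,.45),(.65,.45),(.7,.45)]:
  for tl in (90,75):
    def f(p):
        s=p[0]+p[1]; t=np.pi-np.radians(tl)
        return [r0+a*np.sin(p[0])+b*np.sin(s)+e*np.cos(s)+d*np.sin(t)-x,h+a*np.cos(p[0])+b*np.cos(s)-e*np.sin(s)+d*np.cos(t)-z]
    o=least_squares(f,[0,1.5],bounds=([-.84,.21],[2.01,2.61])); print(x,z,tl,o.x.round(2),'j5',round(np.pi-np.radians(tl)-o.x.sum(),2),'err',o.cost.round(5))
```

```text
[5.91677261e-01 4.16980179e-01 2.51254373e-02 1.41122119e-01
 3.19081047e-01 1.37407830e-04] 0.00020887788130405556
0.5 0.5 90 [-0.32  2.34] j5 -0.45 err 0.0
0.5 0.5 75 [-0.36  2.14] j5 0.05 err 0.0
0.55 0.5 90 [-0.21  2.28] j5 -0.49 err 0.0
0.55 0.5 75 [-0.27  2.09] j5 0.01 err 0.0
0.6 0.5 90 [-0.12  2.21] j5 -0.52 err 0.0
0.6 0.5 75 [-0.17  2.03] j5 -0.02 err 0.0
0.55 0.6 90 [-0.3   2.07] j5 -0.2 err 0.0
0.55 0.6 75 [-0.3   1.87] j5 0.27 err 0.0
0.6 0.6 90 [-0.2   2.01] j5 -0.23 err 0.0
0.6 0.6 75 [-0.21  1.81] j5 0.23 err 0.0
0.65 0.6 90 [-0.11  1.94] j5 -0.25 err 0.0
0.65 0.6 75 [-0.12  1.74] j5 0.21 err 0.0
0.55 0.4 90 [-0.04  2.47] j5 -0.86 err 0.0
0.55 0.4 75 [-0.17  2.3 ] j5 -0.3 err 0.0
0.5 0.7 90 [-0.41  1.88] j5 0.1 err 0.0
0.5 0.7 75 [-0.37  1.67] j5 0.54 err 0.0
0.6 0.45 90 [-0.05  2.3 ] j5 -0.68 err 0.0
0.6 0.45 75 [-0.13  2.13] j5 -0.16 err 0.0
0.65 0.45 90 [0.04 2.21] j5 -0.68 err 0.0
0.65 0.45 75 [-0.04  2.05] j5 -0.18 err 0.0
0.7 0.45 90 [0.12 2.12] j5 -0.67 err 0.0
0.7 0.45 75 [0.04 1.97] j5 -0.18 err 0.0
```

>>> apply_moves --pt "0 -0.04 0 0 0 0" --pt "0 -0.08 0 0 0 0" --pt "0 -0.12 0 0 0 0" --pt "0 -0.16 0 0 0 0" --pt "0 -0.2 0 0 0 0"

```text
t: 9.42
position: [0.4912, 0.0237, 0.3235]
ee_rot: [-1.57, 0.0, 1.605]
contact_force: [0.7, -0.2, -0.0]
width: 0.0392
```

>>> apply_moves --pt "0 -0.04 0 0 0 0" --pt "0 -0.08 0 0 0 0" --pt "0 -0.12 0 0 0 0" --pt "0 -0.16 0 0 0 0" --pt "0 -0.18 0 0 0 0"

```text
t: 9.83
position: [0.4921, 0.0237, 0.5065]
ee_rot: [-1.577, 0.0, 1.605]
contact_force: [-0.4, 0.1, -0.1]
width: 0.0395
```

```bash
python3 -c "
from h import *
from workcell import get_state
Rt=R([-np.pi/2,0,np.radians(92)])@Ro.from_rotvec([-np.radians(84),0,0]).as_matrix()
go([.50,.023,.70],Rt=Rt)"
```

```text
t 9.83 pos [0.4921 0.0237 0.5065] rpy [-90.4   0.   92. ] F [-0.4  0.1 -0.1] w 0.0395 j [ 0.02  0.14  1.13 -0.    1.86 -1.58]
row [-0.0011, -0.1934, -0.0091, -1.4598, -0.0005, -0.0007]
```

>>> apply_moves --pt "0 -0.016 0 -0.12 0 0" --pt "0 -0.032 0 -0.24 0 0" --pt "0 -0.048 0 -0.36 0 0" --pt "0 -0.064 -0.001 -0.48 0 0" --pt "0 -0.08 -0.002 -0.6 0 0"

```text
t: 10.25
position: [0.4936, 0.0238, 0.5833]
ee_rot: [-2.177, 0.0, 1.605]
contact_force: [0.1, 0.2, -0.9]
width: 0.0392
```

```bash
python3 -c "
from h import *
from workcell import get_state
Rt=R([-np.pi/2,0,np.radians(92)])@Ro.from_rotvec([-np.radians(84),0,0]).as_matrix()
go([.50,.023,.70],Rt=Rt)"
```

```text
t 10.25 pos [0.4936 0.0238 0.5833] rpy [-124.7    0.    92. ] F [ 0.1  0.2 -0.9] w 0.0392 j [ 0.02 -0.15  1.37  0.01  1.32 -1.58]
row [-0.0011, -0.0923, -0.0717, -0.8603, -0.0003, -0.0007]
```

>>> apply_moves --pt "0 -0.016 -0.012 -0.12 0 0" --pt "0 -0.032 -0.024 -0.24 0 0" --pt "0 -0.048 -0.036 -0.36 0 0" --pt "0 -0.064 -0.048 -0.48 0 0" --pt "0 -0.075 -0.058 -0.6 0 0"

```text
t: 10.67
position: [0.4983, 0.024, 0.6795]
ee_rot: [-2.779, 0.0, 1.605]
contact_force: [1.7, 0.4, -0.0]
width: 0.0394
```

```bash
python3 -c "
from h import *
from workcell import get_state
Rt=R([-np.pi/2,0,np.radians(92)])@Ro.from_rotvec([-np.radians(84),0,0]).as_matrix()
go([.50,.023,.70],Rt=Rt)"
```

```text
t 10.67 pos [0.4983 0.024  0.6795] rpy [-159.2    0.    92. ] F [ 1.7  0.4 -0. ] w 0.0394 j [ 0.01 -0.35  1.63  0.03  0.66 -1.61]
row [-0.001, -0.0056, -0.0197, -0.2577, -0.0, -0.0008]
```

>>> apply_moves --pt "0 -0.002 -0.008 -0.08 0 0" --pt "0 -0.004 -0.016 -0.16 0 0" --pt "0 -0.005 -0.022 -0.22 0 0" --pt "0 -0.005 -0.022 -0.22 0 0" --pt "0 -0.005 -0.022 -0.22 0 0"

```text
t: 11.08
position: [0.5027, 0.0242, 0.6972]
ee_rot: [-2.986, 0.0, 1.605]
contact_force: [-0.4, -0.4, -1.1]
width: 0.0394
```

>>> apply_moves --pt "0 0 0 0 0 0" --pt "0 0 0 0 0 0" --pt "0 0 0 0 0 0" --pt "0 0 0 0 0 0" --pt "0 0 0 0 0 0"

```text
t: 11.5
position: [0.5034, 0.0242, 0.6983]
ee_rot: [-2.989, 0.0, 1.605]
contact_force: [-0.5, 0.1, -0.9]
width: 0.0392
```

```bash
python3 snap.py p1 side; python3 snap.py p2 wrist; python3 snap.py p3 top; python3 -c "
from h import *
from workcell import *
s=get_state(); print(s['joint_velocities'].round(3)); print((R(s['ee_rot'])).round(3))
f,st=pickle.load(open('/tmp/p1.pkl','rb'));u,v=w2p(f,s['position'])[0].astype(int); print(u,v)
v0=max(v-60,0)
cv2.imwrite('pics/p1_c.png',cv2.resize(f['img'][v0:v0+110,u-60:u+60,::-1],None,fx=5,fy=5,interpolation=cv2.INTER_CUBIC))
f,st=pickle.load(open('/tmp/p3.pkl','rb'));u,v=w2p(f,s['position'])[0].astype(int); print(u,v)
v0=max(v-60,0)
cv2.imwrite('pics/p3_c.png',cv2.resize(f['img'][v0:v0+110,u-60:u+60,::-1],None,fx=5,fy=5,interpolation=cv2.INTER_CUBIC))
"
```

```text
t 11.55 pos [0.5033 0.0241 0.6982] rpy [-171.3    0.    92. ] F [ 0.2  0.  -0.1] w 0.0395 j [ 0.01 -0.39  1.76  0.07  0.36 -1.64]
row [-0.2613, 0.0735, 0.4726, 1.3396, 0.6461, 0.5542]
t 11.6 pos [0.5033 0.0242 0.6982] rpy [-171.3    0.    92. ] F [ 0.6 -0.1 -1.5] w 0.0393 j [ 0.01 -0.39  1.76  0.07  0.35 -1.64]
row [-0.2613, 0.0735, 0.4725, 1.3395, 0.6461, 0.5542]
t 11.65 pos [0.5033 0.0241 0.6982] rpy [-171.3    0.    92. ] F [-0.1 -0.1 -0.7] w 0.0396 j [ 0.01 -0.39  1.76  0.07  0.35 -1.64]
row [-0.2613, 0.0735, 0.4725, 1.3396, 0.6461, 0.5542]
[ 0.001 -0.001  0.002 -0.001 -0.001 -0.001]
[[-0.034  0.988 -0.152]
 [ 0.999  0.034 -0.005]
 [-0.    -0.152 -0.988]]
245 3
235 133
```

View pics/p1_c.png

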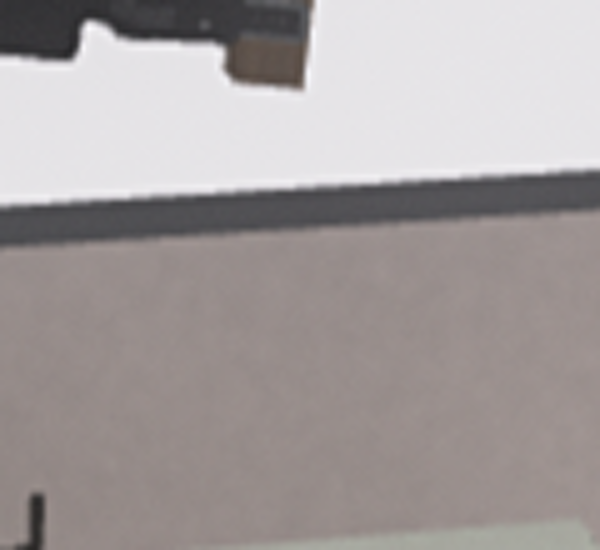

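View pics/p3_c.png

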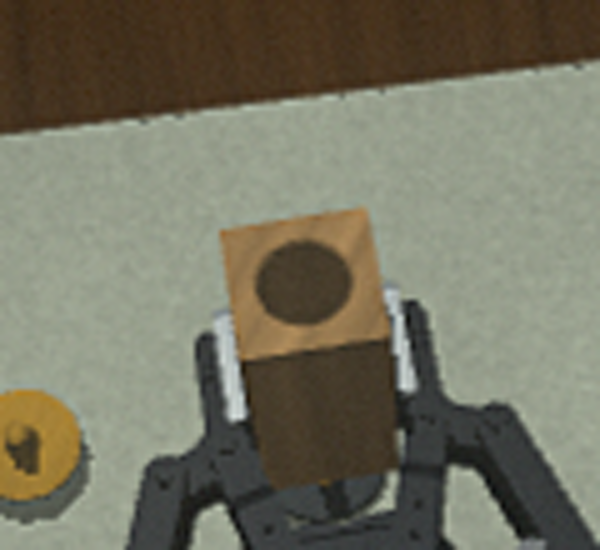

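View pics/p1.png

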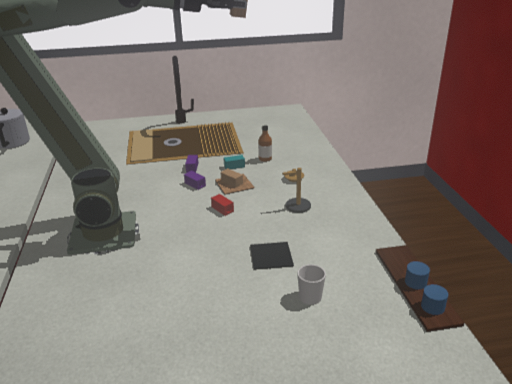

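The top view shows the bore at crop (303,282) facing up. The block is still and about 0.7 m up, and the other block and the bystanders are in place.

```bash
python3 -c "
from workcell import *
print(sign_off())"
```

```text
the job is handed in; nothing more can be done
None
```

I picked up the block from the slate coaster and slid its bored end onto the brass peg. I then drew it off, turned it bore up and handed it in at about t = 11.7 s. `sign_off` gave no verdict.

- **Which end is bored:** the side camera showed the bore before I reached for the block, so I tried only that end. It went on without resistance.
- **Peg fit:** the peg went in about 35–37 mm, with the contact force staying around 1 N and no slip in the grip. The depth comes from the measured tool position and the peg tip found in the images, so it is good to a few mm.
- **Final pose:** the top camera shows the bore facing up. The long axis is about 9° off vertical (the limit is 25°), and the block is about 0.7 m above the counter, touching nothing but the fingers. Joint speeds were close to zero and the gripper was closed on the 40 mm block at 39 mm.
- **Surroundings:** the side view shows the other block still on the cork coaster, with the bottle, cup and strainer where they were. I judged this by eye and did not measure it.

No check failed. The two cameras placed the peg tip about 6 mm apart sideways, which the bore's clearance (about 7.5 mm each side) absorbed.

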